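# Pack the engraver's order and stack the second tray on its ledges

## Task

Pack the customer's order at the engraver's stall: put the ring box with the red disc on the red card, the one with the blue star on the blue card and the engraved black flask flat on the black card of the packing tray, setting each down rather than dropping it, and leave the unfinished look-alikes (the two plain ring boxes and the green flask) where they lie. Then set the empty tray on top of the packing tray, turned end for end (orange ends at opposite ends) so that it rests level on the white ledges instead of nesting down onto the goods.

Things in the scene. Friction and masses are not known exactly. Their poses are not given: they have to be found in the camera images.
- pack_tray: Grey tray with coloured floor cards; shape, origin and axes as the cover tray. Compartments, 88 mm wide: red card, centre x = 31 mm, 49 mm long; blue card, centre x = 83, 50 long (divider 10 mm tall between them at x = 56); black card, centre x = -57, 101 long. Inside each long wall flutes at x = 58 and -92 (30 long) reach in to 26 mm from the centre line; their white tops are the ledges, z = 48.
- cover_tray: Empty grey tray, no cards, 0.3 kg. Origin: centre of underside; x along it to the orange end, y across, z up. 224 x 96 mm at the foot, 255 x 127 at the rim, 62 high, floor 4 thick. Lift it by the cross rib at x = 0: 14 mm thick (along x), 88 long, top at z = 22. Turned end for end, its underside rests 48 mm above the packing tray's, with 7 mm play all round; not turned, it sinks onto the goods.
- red_box_c (a point): Round wooden ring box, light wood, dark band round its side, 36 mm across, 22 mm tall. This point is its centre, 11 mm above its underside; z up. Its top bears a red disc with a white centre. About 30 g.
- blue_box_c (a point): Round wooden ring box, light wood, dark band round its side, 36 mm across, 22 mm tall. This point is its centre, 11 mm above its underside; z up. Its top bears a blue six-rayed star. About 30 g.
- flask_c (a point): Black flask with a white flower engraved on top, lying flat, 76 mm long: a block 54 x 30 mm, 20 mm thick, then a neck 14 mm wide and thick, 22 mm long. This point is the centre of the block, 10 mm up; x runs towards the neck (its end is 49 mm out; the foot is 27 mm out along -x), y across the 30 mm width, z up. About 70 g.
- plain_flask_c (a point): Green flask, not engraved, not in the order, to be left; lying flat, 76 mm long: a block 54 x 30 mm, 20 mm thick, then a neck 14 mm wide and thick, 22 mm long. This point is the centre of the block, 10 mm up; x runs towards the neck (its end is 49 mm out; the foot is 27 mm out along -x), y across the 30 mm width, z up. 
- blank_a_c (a point): Round wooden ring box, light wood, dark band round its side, 36 mm across, 22 mm tall. This point is its centre, 11 mm above its underside; z up. Bare wooden top without a motif: unfinished, not in the order, to be left where it is.
- blank_b_c (a point): Round wooden ring box, light wood, dark band round its side, 36 mm across, 22 mm tall. This point is its centre, 11 mm above its underside; z up. Bare wooden top without a motif: unfinished, not in the order, to be left where it is.
Not all that is in view belongs to the job. What is shaped like the part that bears red_box_c but purple is not meant.

How it is judged:
On the way, in this order (a step that is already met when the one before it is completed fails the run):
1. red box, blue box and black flask each lie in their own compartment of the packing tray (x of red_box_c in the frame of pack_tray between 0.016 and 0.046 m and y of red_box_c in the frame of pack_tray between -0.034 and 0.034 m and z of red_box_c in the frame of pack_tray between 0.01 and 0.02 m and angle between each of red_box_c, blue_box_c, flask_c's own z axis and vertical below 0.12 rad and x of blue_box_c in the frame of pack_tray between 0.068 and 0.098 m and y of blue_box_c in the frame of pack_tray between -0.034 and 0.034 m and z of blue_box_c in the frame of pack_tray between 0.01 and 0.02 m and x of flask_c in the frame of pack_tray between -0.09 and -0.025 m and y of flask_c in the frame of pack_tray between -0.034 and 0.034 m and z of flask_c in the frame of pack_tray between 0.009 and 0.019 m), for 0.2 s.
2. the empty tray rests on the packing tray's ledges (x of cover_tray in the frame of pack_tray between -0.012 and 0.012 m and y of cover_tray in the frame of pack_tray between -0.012 and 0.012 m and z of cover_tray in the frame of pack_tray between 0.044 and 0.053 m and x of blue_box_c in the frame of cover_tray below 0 m and angle between cover_tray's own z axis and vertical below 0.05 rad and angle between the x axis of cover_tray and the x axis of pack_tray, either way round below 0.1 rad), for 0.2 s.
At the end, for the whole second after the job is handed in: Goods flat in their own compartments (boxes within 15 mm lengthwise, flask 25 to 90 mm from the rib, all within 34 mm of the centre line); cover tray turned, on the ledges, 44 to 53 mm up, centred to 12 mm, aligned to 0.1 rad, level to 0.05; packing tray flat on the table; all at rest (all of step 1 and all of step 2 and linear speed of each of cover_tray, pack_tray, flask, red_box, blue_box below 0.01 m/s and angular speed of cover_tray below 0.1 rad/s and angle between pack_tray's own z axis and vertical below 0.04 rad and height (world z) of pack_tray below 0.006 m); the robot touches nothing.
It fails at once if a look-alike that does not belong was moved by more than 20 mm (distance of any of blank_a_c, blank_b_c, plain_flask_c from where it was at the start of the episode above 0.02 m).
It fails at once if a piece of the order was dropped or thrown (fell free faster than 0.9 m/s, a fall of about 40 mm) ((linear speed of red_box above 0.9 m/s and contact force between red_box and the fingers below 0.02 N) or (linear speed of blue_box above 0.9 m/s and contact force between blue_box and the fingers below 0.02 N) or (linear speed of flask above 0.9 m/s and contact force between flask and the fingers below 0.02 N)).
It also fails if it takes over 136 s, if anything falls off the work surface, if the arm or the gripper's body presses on something with over 40 N, if the wrist force passes 120 N, or if a joint passes its speed limit or range.

## Robot

A 6-joint arm with a two-finger parallel gripper is mounted at the origin on the work surface. World frame = base frame: x ahead of the robot, y to its left, z up, the work surface at z = 0. Lengths are in m, angles in rad, forces in N, time in s.
With the tool pointing down it reaches from about 0.375 to 0.9 m from the base axis. Payload 3.1 kg.
Tool frame: the origin (TCP) lies between the finger pads; the fingertips stand 11 mm ahead of it and the grasp point (between the pads) lies 8 mm behind it; z points along the fingers, y is the line along which they close (so a half turn about z gives the same grasp; the last joint's range is limited). The gripper opens to 87 mm and grips with 3 to 60 N. Pads are 19 mm wide; open, the fingers measure 117 mm over their backs; the gripper's body (75 mm by 190 mm) begins 51 mm behind the grasp point.
Start: joints at [1.117, 0.527, 1.433, -0, 1.181, -0.178], TCP at [0.17, 0.601, 0.234] pointing down, gripper open.
Joint ranges: [-3.08, 3.08], [-0.75, 2.2], [0.22, 2.44], [-1.43, 4.57], [0, 2.65], [-2.85, 2.85]. Speed limits (rad/s): [2.79, 2.79, 3.14, 3.14, 3.14, 3.14].

## Interface

Orientations are given as a unit quaternion [x, y, z, w].
In Python, from rig import robot gives the robot as it stands.
- The arm moves only by the tool move_arm, never from a script. Its argument "moves" is text: rows parted by semicolons, each of 7 numbers parted by spaces: the shift along the tool's x, y, z in units of 100 mm (1.0 is 100 mm), then the turn, a rotation vector about the tool's x, y, z in units of 90 degrees (1.0 is 90 degrees), then the opening, from 0 (shut) to 1 (fully open). A call has 1 to 12 rows; each row is the pose to reach, as a shift and turn from the pose commanded when the call began, along the tool's axes at that moment; what a row does not reach only later rows make up. A row lasts 1/10 s, in which the tool goes at most 50 mm and 8.59 degrees, less where a joint would pass 70% of its speed; a pose out of reach is approached as far as the arm can. A call with a number of a shift or a turn outside -1 to 1 is refused whole. A call with a gripper value outside its range is refused whole. The fingers move at their own pace and stop on an object; "squeeze" is the grip in N (left out, the last holds). Time passes only in rows, so rows that repeat a pose let the fingers close. It gives the time, the measured TCP pose, the force, the opening and the grip force at its end, in the units of the state.
- robot.get_obs(): the state, without advancing time (a new reading comes with each control period).
- robot.camera(name): name is "side" or "top" or "wrist"; returns a dict with "image" (420x560x3 uint8, red, green, blue), "intrinsics" (3x3 intrinsics, pixels), "extrinsics" (4x4, takes a point from world to camera coordinates). Camera axes: x right, y up, looking along -z (the intrinsics and any distortion apply to the point x, -y, -z); pixel columns grow to the right and rows downward; lengths in m; the calibration is good to about 2 mm. The wrist camera is an equidistant fisheye: a pixel r from the principal point sees the ray r / f radians off the axis. A picture is of the moment at which its call begins. There is no depth.
- robot.hand_in(): hands the job in; it is judged then, once.
The state is a dict: "time": time; "q": joint angles; "joint_velocities": joint speeds; "joint_torque": joint torques, N m; "position": TCP position; "tool_rot": TCP orientation; "ft_force": force on the tool from outside, world axes, zero at the start; "moment": the same for the moment, N m; "grip_width": finger opening in m; "grip_force": force on a finger pad.
Only numpy, scipy, OpenCV 4.12 (cv2) and the standard library are available. Lean on these libraries where they do the work, as an engineer would, in place of code of your own. Each camera call takes 0.05 s, during which the arm holds its last target. There are 200 camera calls.

## Working session

There is one attempt and no reset: what is moved stays moved. The work goes in short steps, Python scripts to look and compute and a tool call to move; the robot and the scene stay as the last step left them, time stands still between calls to the robot, and variables do not carry over. Pictures are saved under pics/ and viewed, at most 15 in all, crops included, and the job is handed in when it is done.

Besides the shell and the picture viewer there is one more tool, called after "Emit:" by a JSON object that holds its "op" and its "data", one argument or row to a line. move_arm: Moves the arm, as the interface text tells. Shifts and turns lie within -1 to 1; 1 stands for 100 mm of shift or 90 degrees of turn. Its arguments: {"type":"object","properties":{"moves":{"type":"string"},"squeeze":{"type":"number"}},"required":["moves"]}

```bash
ls; mkdir -p pics
python3 - <<'E'
from rig import robot
import cv2,numpy as np,pickle
d={}
for n in("top","side","wrist"):
    c=robot.camera(n);d[n]=c
    cv2.imwrite(f"pics/{n}0.png",c["image"][:,:,::-1])
    print(n,np.round(c["intrinsics"],1).tolist(),np.round(c["extrinsics"],3).tolist(),[k for k in c])
pickle.dump(d,open("d0.pkl","wb"))
print(robot.get_obs())
E
```

```text
pics
top [[402.1, 0.0, 273.2], [0.0, 402.1, 208.0], [0.0, 0.0, 1.0]] [[0.022, -1.0, 0.021, -0.025], [0.993, 0.024, 0.115, -0.515], [-0.115, 0.018, 0.993, -0.664], [0.0, 0.0, 0.0, 1.0]] ['image', 'intrinsics', 'extrinsics']
side [[495.8, 0.0, 266.4], [0.0, 495.8, 209.9], [0.0, 0.0, 1.0]] [[-0.998, -0.07, 0.0, 0.543], [0.04, -0.572, 0.819, -0.049], [-0.057, 0.817, 0.573, -0.923], [0.0, 0.0, 0.0, 1.0]] ['image', 'intrinsics', 'extrinsics']
wrist [[325.2, 0.0, 277.7], [0.0, 325.2, 214.2], [0.0, 0.0, 1.0]] [[0.273, 0.962, -0.002, -0.623], [-0.923, 0.262, -0.281, 0.034], [-0.27, 0.078, 0.96, -0.392], [0.0, 0.0, 0.0, 1.0]] ['image', 'intrinsics', 'extrinsics']
{'time': 0.15, 'q': array([ 1.11648681e+00,  5.28241729e-01,  1.43360981e+00,  2.03114790e-05,
        1.18137980e+00, -1.78481678e-01]), 'joint_velocities': array([ 3.28434614e-05, -1.96876008e-03, -4.62167246e-03,  1.62803595e-03,
       -8.48174436e-04, -8.71294026e-04]), 'joint_torque': array([ 1.04385701e-03, -4.40428269e+01, -1.76842618e+01,  6.33666711e-02,
        5.52451587e-02, -1.02662373e-04]), 'position': array([0.16993038, 0.60089716, 0.23280252]), 'tool_rot': array([ 1.37480922e-01,  9.90504076e-01, -7.75751013e-04, -2.63858944e-04]), 'ft_force': array([ 0.25417199, -0.0241694 ,  1.00718509]), 'moment': array([-0.00227622,  0.06773213, -0.08825812]), 'grip_force': 0.0, 'grip_width': 0.0872690496003881}
```

View pics/top0.png

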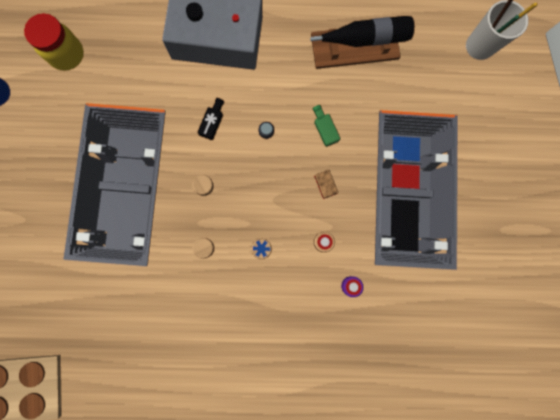

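View pics/side0.png

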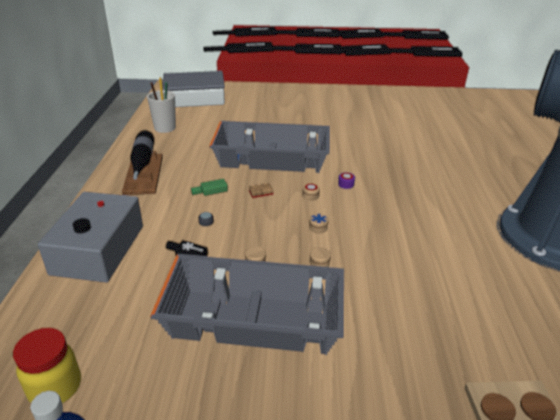

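The top view shows the pack tray at right (about 417,190) and the cover at left (about 115,185), both with the orange end up (+x). The red box is at (325,242), blue at (262,249) and the flask at (211,119). The side view shows the same items at (311,190), (319,221) and (187,247). Next I'll measure them.

```bash
cat > h.py <<'E'
import numpy as np,cv2
def ray(c,uv):
    K,E=c["intrinsics"],c["extrinsics"]; R,t=E[:3,:3],E[:3,3]
    uv=np.atleast_2d(np.array(uv,float)); x=(uv-K[:2,2])/[K[0,0],K[1,1]]
    d=np.c_[x[:,0],-x[:,1],-np.ones(len(x))]
    return -R.T@t,d@R
def plane(c,uv,z):
    C,d=ray(c,uv); return C+d*((z-C[2])/d[:,2])[:,None]
def tri(ca,ua,cb,ub):
    A,a=ray(ca,ua);B,b=ray(cb,ub);a,b=a[0],b[0]
    s=np.linalg.lstsq(np.c_[a,-b],B-A,rcond=None)[0]
    P,Q=A+a*s[0],B+b*s[1]; return (P+Q)/2,np.linalg.norm(P-Q)
def hsv(c): return cv2.cvtColor(c["image"],cv2.COLOR_RGB2HSV)
def blobs(m,amin=12):
    n,l,s,ce=cv2.connectedComponentsWithStats(m.astype(np.uint8))
    return [(ce[i].round(1).tolist(),s[i].tolist(),l==i) for i in range(1,n) if s[i][4]>=amin]
E
python3 - <<'E'
import pickle;from h import *
d=pickle.load(open("d0.pkl","rb"))
for n in("top","side"):
    H=hsv(d[n]).astype(int);h,s,v=H[...,0],H[...,1],H[...,2]
    M={"red":((h<6)|(h>174))&(s>150)&(v>90),"blue":(h>100)&(h<125)&(s>140)&(v>70),"white":(s<40)&(v>170),"black":v<28,"orange":(h>5)&(h<14)&(s>170)&(v>120),"grey":(h>105)&(h<135)&(s<90)&(s>15)&(v<130),"green":(h>55)&(h<85)&(s>100)}
    for k,m in M.items():
        print(n,k,[(b[0],b[1]) for b in blobs(m,10 if k!="grey" else 600) if (b[1][1]>70 or n=="top")][:14])
E
```

```text
top red [([42.1, 30.2], [24, 13, 37, 35, 983]), ([235.2, 17.5], [233, 15, 6, 6, 32]), ([405.1, 176.0], [392, 164, 27, 24, 602]), ([324.4, 241.5], [318, 235, 14, 14, 80]), ([353.1, 286.5], [347, 280, 14, 14, 70])]
top blue [([406.2, 148.0], [393, 137, 27, 24, 564]), ([261.1, 248.2], [254, 242, 15, 13, 84])]
top white [([488.6, 20.3], [488, 14, 3, 13, 14]), ([524.1, 25.8], [517, 15, 11, 21, 41]), ([210.1, 118.5], [207, 116, 7, 6, 24]), ([94.4, 147.7], [89, 144, 12, 8, 87]), ([148.9, 152.5], [144, 149, 11, 8, 71]), ([388.1, 154.0], [384, 151, 10, 7, 61]), ([441.5, 157.5], [436, 154, 12, 8, 85]), ([82.3, 236.5], [77, 232, 12, 9, 95]), ([138.4, 240.9], [134, 237, 10, 9, 76]), ([324.6, 241.5], [321, 238, 8, 8, 46]), ([385.9, 241.8], [382, 238, 9, 8, 67]), ([440.7, 245.1], [435, 241, 12, 9, 92]), ([353.1, 286.8], [350, 283, 7, 8, 44])]
top black [([194.0, 11.7], [187, 4, 15, 17, 201]), ([402.0, 28.6], [391, 17, 22, 25, 449]), ([353.4, 34.2], [323, 21, 52, 25, 893]), ([212.3, 120.1], [199, 99, 24, 40, 283]), ([404.6, 224.3], [392, 200, 26, 50, 1179])]
top orange [([125.8, 107.2], [88, 104, 7
[... 630 characters left out ...]
77, 9, 11, 77]), ([206.5, 314.9], [203, 313, 8, 4, 24]), ([313.8, 325.4], [310, 324, 9, 4, 28]), ([44.2, 405.4], [32, 394, 26, 22, 257])]
side black [([146.5, 134.4], [139, 132, 14, 9, 44]), ([140.7, 156.3], [131, 145, 20, 27, 345]), ([81.5, 225.5], [74, 220, 16, 12, 151]), ([174.3, 246.8], [167, 242, 15, 11, 84]), ([199.2, 252.0], [190, 248, 17, 7, 49])]
side orange [([164.3, 285.3], [152, 256, 25, 58, 108])]
side grey [([194.2, 80.5], [163, 72, 61, 18, 835]), ([270.8, 145.6], [212, 122, 117, 49, 4193]), ([539.5, 217.4], [502, 149, 58, 121, 1908]), ([89.9, 236.4], [38, 193, 104, 88, 4612]), ([252.6, 302.3], [152, 244, 191, 109, 12917])]
side green [([210.9, 187.2], [192, 180, 35, 14, 294])]
```

Run:
```python
import pickle;from h import *
np.set_printoptions(precision=4,suppress=True)
d=pickle.load(open("d0.pkl","rb"));T,S=d["top"],d["side"]
def frame(n,P):  # ledges: far(+x) two, near two
    P=np.array(P); f=(P[0]+P[1])/2; b=(P[2]+P[3])/2
    a=f-b; ang=np.arctan2(a[1],a[0]); a/=np.linalg.norm(a)
    print(n,"ctr",b+a*92,"ang deg",np.degrees(ang),"len150?",np.linalg.norm((f-b)[:2]))
pk=[[388.1,154],[441.5,157.5],[385.9,241.8],[440.7,245.1]]
cv=[[94.4,147.7],[148.9,152.5],[82.3,236.5],[138.4,240.9]]
frame("pack ledge",plane(T,pk,.048)); frame("cover ledge",plane(T,cv,.048))
for n,a,b in[("cov ledges +",cv[0],[206.5,314.9]),("",cv[1],[219.5,273.4]),("",cv[2],[313.8,325.4]),("",cv[3],[316.9,282.0]),("pack",pk[1],[248.5,131.3]),("pack",pk[3],[312.,134.3]),("blue",[261.1,248.2],[318.3,218.3])]:
    print(n,*tri(T,a,S,b))
print("cards z4 red,blue,black",plane(T,[[405.1,176],[406.2,148],[404.6,224.3]],.004))
print("red,blue tops z22",plane(T,[[324.5,241.5],[261.1,248.2]],.022))
print("flower z20",plane(T,[[210.1,118.5]],.02))
H=hsv(T).astype(int);h,s,v=H[...,0],H[...,1],H[...,2]
for n,sl in(("pack",(slice(90,290),slice(365,470))),("cover",(slice(90,290),slice(55,175)))):
    m=((h>100)&(h<140)&(s<110)|(v<60)|((h>3)&(h<14)&(s>170)&(v>110)))[sl].astype(np.uint8)
    b=max(blobs(m,100),key=lambda b:b[1][4])[2]
    p=np.argwhere(b)[:,::-1]+[sl[1].start,sl[0].start]
    Q=plane(T,p,.062)[:,:2]; r=cv2.minAreaRect((Q*1000).astype(np.float32)); print(n,"rim",r)
# flask mask
m=np.zeros(v.shape,bool); m[85:150,185:235]=((v<60)|((v>150)&(s<60)))[85:150,185:235]
b=max(blobs(m),key=lambda b:b[1][4])[2]; p=np.argwhere(b)[:,::-1]
Q=plane(T,p,.012)[:,:2]; print("flask c",Q.mean(0),"rect",cv2.minAreaRect((Q*1000).astype(np.float32)))
w,V=np.linalg.eigh(np.cov(Q.T));print(V[:,1],np.degrees(np.arctan2(V[1,1],V[0,1])))
C=cv2.resize(T["image"][85:150,185:250],None,fx=6,fy=6,interpolation=2)
D=cv2.resize(T["image"][100:280,365:465],None,fx=3,fy=3,interpolation=2)
o=np.zeros((540,700,3),np.uint8);o[:390,:390]=C;o[:540,395:695]=D;cv2.imwrite("pics/crop1.png",o[...,::-1])
```

```text
pack ledge ctr [92.4006 -3.5364  0.048 ] ang deg -2.0478466555719756 len150? 0.15058887547053715
cover ledge ctr [92.2971 -5.1482  0.048 ] ang deg -3.3672513488639915 len150? 0.1504770457953221
cov ledges + [0.6075 0.2899 0.0546] 0.0001812362685714042
 [0.6028 0.1998 0.0505] 0.00032486638829856256
 [0.4586 0.2987 0.0547] 0.0006084530334382648
 [0.4533 0.2084 0.0505] 2.134710485036259e-06
pack [ 0.608  -0.3003  0.0482] 0.00015091272723581156
pack [ 0.4578 -0.2949  0.0483] 0.00040419520440886206
blue [0.4463 0.0063 0.0236] 0.000269334766117944
cards z4 red,blue,black [[ 0.5831 -0.2523  0.004 ]
 [ 0.6354 -0.2552  0.004 ]
 [ 0.4949 -0.25    0.004 ]]
red,blue tops z22 [[ 0.4602 -0.1033  0.022 ]
 [ 0.4462  0.0063  0.022 ]]
flower z20 [[0.6754 0.1035 0.02  ]]
pack rim ((549.3677978515625, -250.0718994140625), (130.66485595703125, 253.3743438720703), 88.24822235107422)
cover rim ((545.2390747070312, 248.62411499023438), (131.0792236328125, 252.4849395751953), 86.58824157714844)
flask c [0.6752 0.1016] rect ((679.5805053710938, 101.00604248046875), (29.45628547668457, 74.83716583251953), 70.3940200805664)
[-0.9486  0.3165] 161.54820321147452
```

View pics/crop1.png

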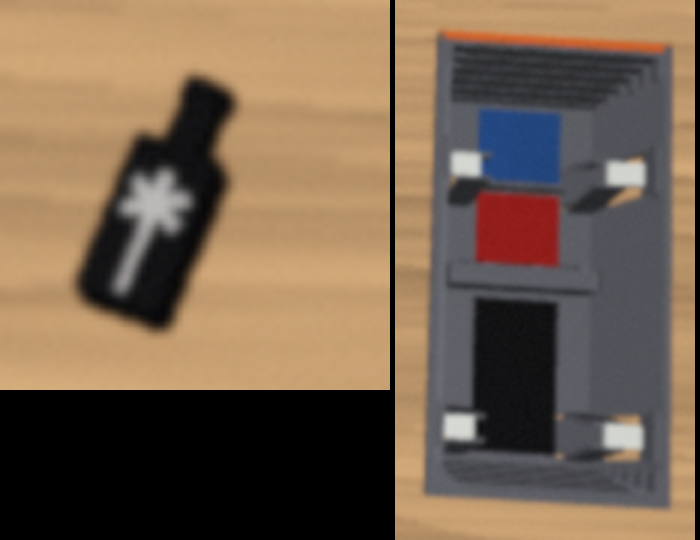

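The crop shows the flask with its neck pointing +x and slightly -y. It also shows the pack tray with blue, red and black cards running from the orange end. I'll check the grey machine's height, because it stands near the flask, and refine the cover pose.

```bash
cat >> h.py <<'E'
from scipy.spatial.transform import Rotation as Ro
def go(p,psi,o):
    """tool-frame shift (100mm units) and yaw turn (90deg units) to reach p with tool x at psi deg"""
    R=Ro.from_quat(o["tool_rot"]).as_matrix()
    x=np.array([np.cos(np.radians(psi)),np.sin(np.radians(psi)),0]);z=np.array([0,0,-1.])
    G=np.c_[x,np.cross(z,x),z]
    return np.round(R.T@(np.array(p)-o["position"])*10,3),np.round(Ro.from_matrix(R.T@G).as_rotvec()/(np.pi/2),3)
E
python3 - <<'E'
import pickle;from h import *
from rig import robot
np.set_printoptions(precision=4,suppress=True)
d=pickle.load(open("d0.pkl","rb"));T,S=d["top"],d["side"]
print("machine button",tri(T,[194,11.7],S,[81.5,225.5]),tri(T,[235.2,17.5],S,[100.3,203.3]))
for uv in([167,62],[255,68]): print(plane(T,[uv],.08),plane(T,[uv],0))
H=hsv(S).astype(int);h,s,v=H[...,0],H[...,1],H[...,2]
m=np.zeros(v.shape,bool); m[175:200,300:322]=(((h<8)|(h>170))&(s>90)&(v>60))[175:200,300:322]
ys,xs=np.nonzero(m);u=[xs.mean(),(ys.min()+ys.max())/2];print("red tri",u,tri(T,[324.5,241.5],S,u))
print("flower",tri(T,[210.1,118.5],S,[188,246.5]))
for n,q in(("pk",[[388.1,154],[441.5,157.5],[385.9,241.8],[440.7,245.1]]),("cv",[[94.4,147.7],[148.9,152.5],[82.3,236.5],[138.4,240.9]])):
    P=plane(T,q,.048);f=P[:2].mean(0);b=P[2:].mean(0);a=(f-b)/np.linalg.norm(f-b);print(n,b+a*.092,"\n",P)
o=robot.get_obs();print(go([.672,.103,.15],161.5,o))
E
```

```text
machine button (array([0.842 , 0.1296, 0.0777]), np.float64(0.00023480571352193456)) (array([0.8354, 0.0598, 0.0752]), np.float64(3.163927134865937e-05))
[[0.7497 0.1698 0.08  ]] [[0.789  0.1911 0.    ]]
[[0.7439 0.0235 0.08  ]] [[0.7825 0.0264 0.    ]]
red tri [np.float64(310.94117647058823), np.float64(186.5)] (array([ 0.46  , -0.1029,  0.0246]), np.float64(0.00019207782782953924))
flower (array([0.6746, 0.1033, 0.0214]), np.float64(0.0006880476778204269))
pk [ 0.5513 -0.2521  0.048 ] 
 [[ 0.6117 -0.208   0.048 ]
 [ 0.608  -0.3004  0.048 ]
 [ 0.4611 -0.2026  0.048 ]
 [ 0.4576 -0.2951  0.048 ]]
cv [0.5478 0.2501 0.048 ] 
 [[0.6091 0.2927 0.048 ]
 [0.6032 0.2005 0.048 ]
 [0.4585 0.3017 0.048 ]
 [0.4534 0.2092 0.048 ]]
(array([-6.187, -3.422,  0.832]), array([-0.001, -0.   ,  0.03 ]))
```

Emit:
{"op": "move_arm", "data": {
  "moves": "-0.4 -0.2 0.1 0 0 0 0.65; -0.8 -0.45 0.2 0 0 0 0.65; -1 -0.55 0.2 0 0 0 0.65"
}}

```text
time: 0.45
position: [0.2521, 0.5177, 0.2117]
tool_rot: [0.138, 0.99, -0.003, -0.001]
ft_force: [0.2, 0.7, 0.1]
grip_width: 0.0709
grip_force: 0.0
```

Emit:
{"op": "move_arm", "data": {
  "moves": "-0.4 -0.22 0 0 0 0 0.65; -0.8 -0.45 0 0 0 0 0.65; -1 -0.55 0 0 0 0 0.65"
}}

```text
time: 0.75
position: [0.3345, 0.4385, 0.2132]
tool_rot: [0.139, 0.99, -0.001, 0.0]
ft_force: [-0.4, 1.0, -0.5]
grip_width: 0.0578
grip_force: 0.0
```

Emit:
{"op": "move_arm", "data": {
  "moves": "-0.4 -0.22 0 0 0 0 0.65; -0.8 -0.45 0 0 0 0 0.65; -1 -0.55 0 0 0 0 0.65"
}}

```text
time: 1.05
position: [0.4162, 0.3584, 0.2134]
tool_rot: [0.139, 0.99, -0.0, 0.0]
ft_force: [0.1, 0.8, -0.7]
grip_width: 0.0562
grip_force: 0.0
```

Emit:
{"op": "move_arm", "data": {
  "moves": "-0.4 -0.22 0 0 0 0 0.65; -0.8 -0.45 0 0 0 0 0.65; -1 -0.55 0 0 0 0 0.65"
}}

```text
time: 1.35
position: [0.4977, 0.2781, 0.2134]
tool_rot: [0.139, 0.99, -0.0, 0.001]
ft_force: [-0.1, -0.1, -0.5]
grip_width: 0.0565
grip_force: 0.0
```

Emit:
{"op": "move_arm", "data": {
  "moves": "-0.4 -0.22 0 0 0 0 0.65; -0.8 -0.45 0 0 0 0 0.65; -1 -0.55 0 0 0 0 0.65; -1 -0.55 0 0 0 0 0.65; -1 -0.55 0 0 0 0 0.65"
}}

```text
time: 1.85
position: [0.5755, 0.2008, 0.213]
tool_rot: [0.138, 0.99, 0.0, -0.001]
ft_force: [-1.4, 0.3, 0.8]
grip_width: 0.0568
grip_force: 0.0
```

Run:
```python
from h import *;from rig import robot
c=robot.camera("wrist");cv2.imwrite("pics/w1.png",c["image"][...,::-1])
o=robot.get_obs();print(o["position"],o["time"],go([.672,.103,.1],161.5,o))
import pickle;pickle.dump((c,o),open("w1.pkl","wb"))
```

```text
[0.57488174 0.20141762 0.21307981] 1.9 (array([-1.205, -0.683,  1.128]), array([-0.   , -0.002,  0.03 ]))
```

View pics/w1.png

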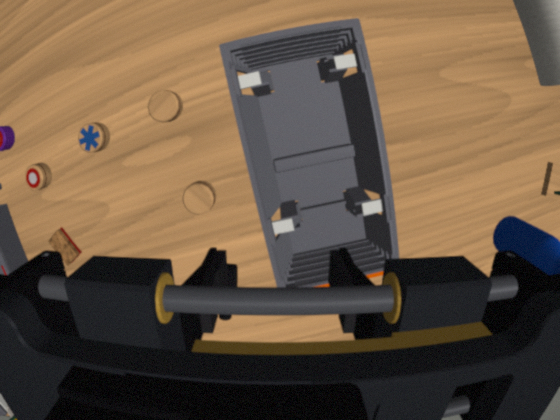

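Wrist view: the cover tray lies at (315,150), and the boxes are at the left. Going on to the flask.

Emit:
{"op": "move_arm", "data": {
  "moves": "-0.3 -0.17 0.2 0 0 0.03 0.65; -0.65 -0.35 0.5 0 0 0.03 0.65; -0.95 -0.53 0.8 0 0 0.03 0.65; -1 -0.57 0.8 0 0 0.03 0.65; -1 -0.57 0.8 0 0 0.03 0.65; -1 -0.57 0.8 0 0 0.03 0.65"
}}

```text
time: 2.5
position: [0.6562, 0.1204, 0.1346]
tool_rot: [0.16, 0.987, 0.0, 0.0]
ft_force: [-0.1, -0.5, -0.5]
grip_width: 0.0563
grip_force: 0.0
```

Run:
```python
from h import *;from rig import robot
c=robot.camera("top");cv2.imwrite("pics/t2.png",c["image"][60:200,140:320,::-1])
o=robot.get_obs();print(o["position"],go([.672,.103,.014],161.5,o))
```

```text
[0.6563561  0.12048187 0.13499906] (array([-0.203, -0.118,  1.21 ]), array([0.001, 0.   , 0.001]))
```

Emit:
{"op": "move_arm", "data": {
  "moves": "-0.2 -0.12 0 0 0 0 0.65; -0.2 -0.12 0.4 0 0 0 0.65; -0.2 -0.12 0.7 0 0 0 0.65; -0.2 -0.12 1 0 0 0 0.65; -0.2 -0.12 1 0 0 0 0.65; -0.2 -0.12 1 0 0 0 0.65"
}}

```text
time: 3.15
position: [0.6721, 0.1021, 0.0347]
tool_rot: [0.16, 0.987, 0.0, 0.0]
ft_force: [0.2, 0.1, 0.3]
grip_width: 0.057
grip_force: 0.0
```

Emit:
{"op": "move_arm", "data": {
  "moves": "0 0 0.12 0 0 0 0.65; 0 0 0.2 0 0 0 0.65; 0 0 0.2 0 0 0 0.65; 0 0 0.2 0 0 0 0.65"
}}

```text
time: 3.55
position: [0.6723, 0.1008, 0.0137]
tool_rot: [0.161, 0.987, 0.0, 0.0]
ft_force: [0.1, 0.4, -0.3]
grip_width: 0.0567
grip_force: 0.0
```

Emit:
{"op": "move_arm", "data": {
  "moves": "0 0 0 0 0 0 0.2; 0 0 0 0 0 0 0.2; 0 0 0 0 0 0 0.2; 0 0 0 0 0 0 0.2; 0 0 0 0 0 0 0.2; 0 0 0 0 0 0 0.2",
  "squeeze": 20
}}

```text
time: 4.15
position: [0.6725, 0.101, 0.0138]
tool_rot: [0.161, 0.987, 0.0, 0.0]
ft_force: [0.5, 1.2, 2.2]
grip_width: 0.0302
grip_force: 20.0
```

Emit:
{"op": "move_arm", "data": {
  "moves": "0 0 -0.3 0 0 0 0.2; 0 0 -0.7 0 0 0 0.2; 0 0 -1 0 0 0 0.2; 0 0 -1 0 0 0 0.2"
}}

```text
time: 4.55
position: [0.6757, 0.1007, 0.1187]
tool_rot: [0.161, 0.987, 0.001, 0.005]
ft_force: [1.5, -0.3, -0.2]
grip_width: 0.0298
grip_force: 20.0
```

Emit:
{"op": "move_arm", "data": {
  "moves": "0.04 -0.25 -0.1 0 0 0 0.2; 0.1 -0.6 -0.2 0 0 0 0.2; 0.15 -0.97 -0.2 0 0 0 0.2"
}}

```text
time: 4.85
position: [0.6268, 0.0133, 0.1337]
tool_rot: [0.16, 0.987, -0.0, 0.0]
ft_force: [0.4, -0.4, -0.5]
grip_width: 0.0295
grip_force: 20.0
```

Emit:
{"op": "move_arm", "data": {
  "moves": "0.07 -0.4 0 0 0 0 0.2; 0.12 -0.8 0 0 0 0 0.2; 0.15 -0.97 0 0 0 0 0.2"
}}

```text
time: 5.15
position: [0.5799, -0.0761, 0.1324]
tool_rot: [0.162, 0.987, -0.0, -0.002]
ft_force: [0.3, 0.7, -1.6]
grip_width: 0.0297
grip_force: 20.0
```

Emit:
{"op": "move_arm", "data": {
  "moves": "0.07 -0.4 0 0 0 0 0.2; 0.12 -0.8 0 0 0 0 0.2; 0.15 -0.97 0 0 0 0 0.2"
}}

```text
time: 5.45
position: [0.5358, -0.163, 0.1328]
tool_rot: [0.162, 0.987, -0.0, -0.001]
ft_force: [0.6, -0.3, -0.7]
grip_width: 0.0298
grip_force: 20.0
```

Emit:
{"op": "move_arm", "data": {
  "moves": "0.07 -0.3 0 0 0 -0.08 0.2; 0.12 -0.6 0 0 0 -0.16 0.2; 0.15 -0.9 0 0 0 -0.18 0.2; 0.15 -0.97 0 0 0 -0.18 0.2; 0.15 -0.97 0 0 0 -0.18 0.2; 0.15 -0.97 0 0 0 -0.18 0.2; 0.15 -0.97 0 0 0 -0.18 0.2"
}}

```text
time: 6.15
position: [0.4925, -0.2466, 0.1333]
tool_rot: [0.019, 1.0, 0.0, -0.0]
ft_force: [-0.4, -0.1, 0.1]
grip_width: 0.03
grip_force: 20.0
```

Run:
```python
from h import *;from rig import robot
c=robot.camera("wrist");cv2.imwrite("pics/w3.png",c["image"][...,::-1])
o=robot.get_obs();print(o["position"],o["grip_width"],o["time"],go([.4905,-.2495,.035],177.9,o))
```

```text
[ 0.49256532 -0.24671462  0.13338637] 0.02997707680322734 6.2 (array([ 0.019, -0.029,  0.984]), array([ 0.   , -0.   , -0.001]))
```

View pics/w3.png

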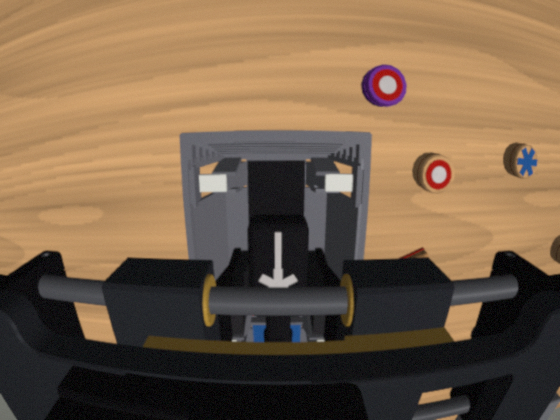

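The wrist view shows the flask centred over the black card, at about (278,255), aligned with the tray. Lowering it.

Emit:
{"op": "move_arm", "data": {
  "moves": "0.02 -0.03 0.3 0 0 0 0.2; 0.02 -0.03 0.6 0 0 0 0.2; 0.02 -0.03 0.85 0 0 0 0.2; 0.02 -0.03 0.98 0 0 0 0.2; 0.02 -0.03 0.98 0 0 0 0.2; 0.02 -0.03 0.98 0 0 0 0.2"
}}

```text
time: 6.8
position: [0.4906, -0.2509, 0.036]
tool_rot: [0.02, 1.0, -0.0, 0.0]
ft_force: [0.8, 0.5, 0.1]
grip_width: 0.0295
grip_force: 20.0
```

Emit:
{"op": "move_arm", "data": {
  "moves": "0 0 0.06 0 0 0 0.2; 0 0 0.11 0 0 0 0.2; 0 0 0.14 0 0 0 0.2; 0 0 0.16 0 0 0 0.2; 0 0 0.165 0 0 0 0.2; 0 0 0.165 0 0 0 0.2"
}}

```text
time: 7.4
position: [0.4901, -0.2511, 0.019]
tool_rot: [0.02, 1.0, 0.0, -0.0]
ft_force: [-0.2, 1.2, 0.7]
grip_width: 0.0299
grip_force: 20.0
```

Emit:
{"op": "move_arm", "data": {
  "moves": "0 0 0 0 0 0 0.5; 0 0 0 0 0 0 0.5; 0 0 0 0 0 0 0.5; 0 0 0 0 0 0 0.5; 0 0 -0.3 0 0 0 0.5; 0 0 -0.7 0 0 0 0.5; 0 0 -1 0 0 0 0.65; 0 0 -1 0 0 0 0.65"
}}

```text
time: 8.2
position: [0.4925, -0.2528, 0.1231]
tool_rot: [0.02, 1.0, -0.003, 0.004]
ft_force: [0.9, 0.7, -0.6]
grip_width: 0.0521
grip_force: 0.0
```

Emit:
{"op": "move_arm", "data": {
  "moves": "0.1 0.4 0 0 0 0 0.65; 0.2 0.75 0 0 0 0 0.65; 0.35 0.75 0 0 0 0 0.65"
}}

```text
time: 8.5
position: [0.4561, -0.1702, 0.1182]
tool_rot: [0.018, 1.0, 0.002, -0.002]
ft_force: [0.2, -1.4, -0.1]
grip_width: 0.0566
grip_force: 0.0
```

Emit:
{"op": "move_arm", "data": {
  "moves": "0 0.4 0 0 0 0 0.65; 0 0.72 0 0 0 0 0.65; 0 0.72 0 0 0 0 0.65; 0 0.72 0 0 0 0 0.65; 0 0.72 0 0 0 0 0.65"
}}

```text
time: 9.0
position: [0.4614, -0.1035, 0.1188]
tool_rot: [0.02, 1.0, -0.0, 0.0]
ft_force: [-0.5, -0.6, -0.2]
grip_width: 0.0561
grip_force: 0.0
```

Run:
```python
from h import *;from rig import robot
c=robot.camera("top");cv2.imwrite("pics/t4.png",cv2.resize(c["image"][90:280,240:480,::-1],None,fx=3,fy=3))
o=robot.get_obs();print(o["position"],o["grip_width"],go([.460,-.103,.014],177.9,o))
```

```text
[ 0.46143374 -0.10374458  0.11884724] 0.05643221755980044 (array([0.015, 0.007, 1.048]), array([-0.   ,  0.   , -0.003]))
```

View pics/t4.png

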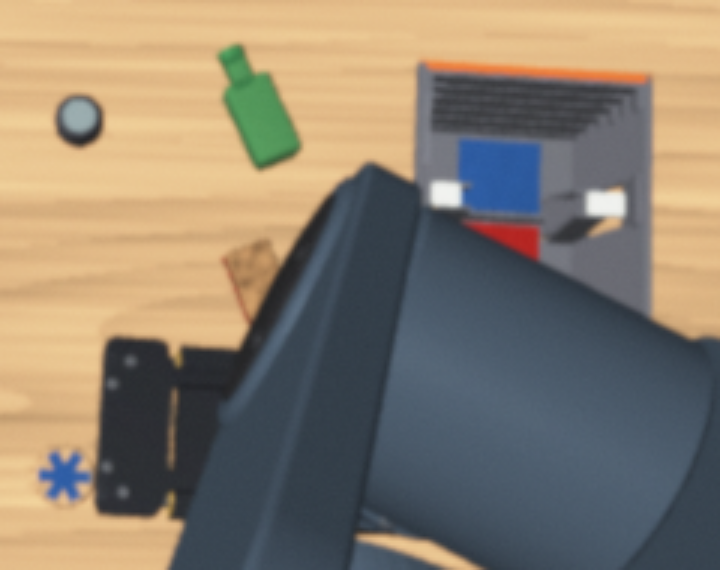

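The arm hides the flask in this view, but the tray looks undisturbed. Grasping the red box.

Emit:
{"op": "move_arm", "data": {
  "moves": "0.015 0.01 0.4 0 0 0 0.65; 0.015 0.01 0.8 0 0 0 0.65; 0.015 0.01 1 0 0 0 0.65; 0.015 0.01 1 0 0 0 0.65"
}}

```text
time: 9.45
position: [0.4582, -0.1021, 0.0166]
tool_rot: [0.021, 1.0, 0.001, -0.002]
ft_force: [-0.5, -0.5, -0.4]
grip_width: 0.0569
grip_force: 0.0
```

Emit:
{"op": "move_arm", "data": {
  "moves": "0 0 0.05 0 0 0 0.65; 0 0 0.05 0 0 0 0.65; 0 0 0.05 0 0 0 0.3; 0 0 0.05 0 0 0 0.3; 0 0 0.05 0 0 0 0.3; 0 0 0.05 0 0 0 0.3; 0 0 0.05 0 0 0 0.3",
  "squeeze": 15
}}

```text
time: 10.15
position: [0.4599, -0.1018, 0.0146]
tool_rot: [0.02, 1.0, -0.0, 0.001]
ft_force: [-0.9, 1.0, 6.1]
grip_width: 0.0348
grip_force: 15.0
```

Emit:
{"op": "move_arm", "data": {
  "moves": "0 0 -0.3 0 0 0 0.3; 0 0 -0.7 0 0 0 0.3; 0 0 -1 0 0 0 0.3; 0 0 -1 0 0 0 0.3"
}}

```text
time: 10.55
position: [0.4617, -0.1025, 0.1173]
tool_rot: [0.02, 1.0, -0.002, 0.004]
ft_force: [0.6, -0.5, -0.0]
grip_width: 0.0347
grip_force: 15.0
```

Run:
```python
from h import *;from rig import robot
o=robot.get_obs()
a=np.radians(-2.1);f=lambda x:(.5515+x*np.cos(a),-.2517+x*np.sin(a))
print(o["position"],o["grip_width"],go([*f(.028),.13],177.9,o),f(.028),f(.086))
```

```text
[ 0.4617154  -0.1025346   0.11725307] 0.0347004322746599 (array([-1.237, -1.454, -0.114]), array([-0.002,  0.005, -0.002])) (np.float64(0.5794811950258023), np.float64(-0.25272602384378356)) (np.float64(0.6374422418649645), np.float64(-0.2548513589487638))
```

Emit:
{"op": "move_arm", "data": {
  "moves": "-0.25 -0.3 -0.1 0 0 0 0.3; -0.5 -0.6 -0.1 0 0 0 0.3; -0.75 -0.9 -0.1 0 0 0 0.3; -0.85 -1 -0.1 0 0 0 0.3"
}}

```text
time: 10.95
position: [0.543, -0.2086, 0.1233]
tool_rot: [0.021, 1.0, -0.001, 0.002]
ft_force: [-0.4, -0.0, -0.6]
grip_width: 0.0351
grip_force: 15.0
```

Emit:
{"op": "move_arm", "data": {
  "moves": "-0.2 -0.25 0 0 0 0 0.3; -0.38 -0.45 0 0 0 0 0.3; -0.38 -0.45 0 0 0 0 0.3; -0.38 -0.45 0 0 0 0 0.3; -0.38 -0.45 0 0 0 0 0.3"
}}

```text
time: 11.45
position: [0.5751, -0.25, 0.1228]
tool_rot: [0.02, 1.0, 0.001, -0.002]
ft_force: [0.6, 0.2, -0.1]
grip_width: 0.0351
grip_force: 15.0
```

Run:
```python
from h import *;from rig import robot
o=robot.get_obs()
c=robot.camera("wrist");cv2.imwrite("pics/w5.png",c["image"][...,::-1])
print(o["position"],o["grip_width"],go([.5795,-.2527,.035],177.9,o))
```

```text
[ 0.57508157 -0.25002349  0.12276168] 0.035149521921263915 (array([-0.048, -0.027,  0.877]), array([ 0.001, -0.002, -0.002]))
```

View pics/w5.png

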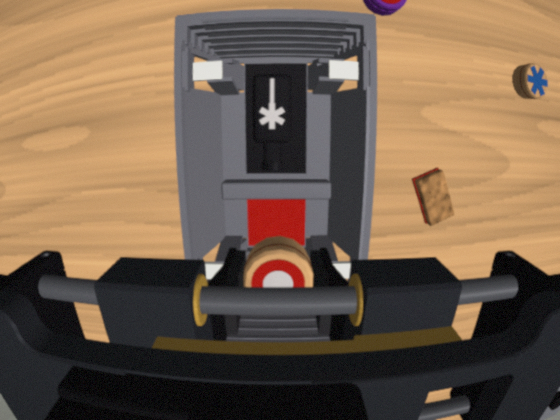

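The flask lies on the black card at (272,115), and the red box is held over its own compartment. Lowering it.

Emit:
{"op": "move_arm", "data": {
  "moves": "-0.05 -0.02 0 0 0 0 0.3; -0.05 -0.02 0.3 0 0 0 0.3; -0.05 -0.02 0.6 0 0 0 0.3; -0.05 -0.02 0.8 0 0 0 0.3; -0.05 -0.02 0.88 0 0 0 0.3; -0.05 -0.02 0.88 0 0 0 0.3"
}}

```text
time: 12.1
position: [0.581, -0.253, 0.035]
tool_rot: [0.02, 1.0, 0.001, -0.001]
ft_force: [0.6, -0.1, -0.9]
grip_width: 0.0352
grip_force: 15.0
```

Emit:
{"op": "move_arm", "data": {
  "moves": "0 0 0.06 0 0 0 0.3; 0 0 0.11 0 0 0 0.3; 0 0 0.14 0 0 0 0.3; 0 0 0.16 0 0 0 0.3; 0 0 0.16 0 0 0 0.3; 0 0 0.16 0 0 0 0.3"
}}

```text
time: 12.7
position: [0.5816, -0.2538, 0.0202]
tool_rot: [0.02, 1.0, -0.0, 0.0]
ft_force: [-0.9, -0.4, -0.3]
grip_width: 0.0351
grip_force: 15.0
```

Emit:
{"op": "move_arm", "data": {
  "moves": "0 0 0.015 0 0 0 0.3; 0 0 0.015 0 0 0 0.3; 0 0 0.015 0 0 0 0.52; 0 0 0.015 0 0 0 0.52; 0 0 0.015 0 0 0 0.52; 0 0 -0.3 0 0 0 0.52; 0 0 -0.7 0 0 0 0.52; 0 0 -1 0 0 0 0.65; 0 0 -1 0 0 0 0.65"
}}

```text
time: 13.6
position: [0.5844, -0.2555, 0.1248]
tool_rot: [0.02, 1.0, -0.003, 0.004]
ft_force: [0.3, 0.1, 0.2]
grip_width: 0.0535
grip_force: 0.0
```

Emit:
{"op": "move_arm", "data": {
  "moves": "0.2 0.35 0 0 0 0 0.65; 0.4 0.7 0 0 0 0 0.65; 0.48 0.85 0 0 0 0 0.65"
}}

```text
time: 13.9
position: [0.5332, -0.163, 0.1186]
tool_rot: [0.02, 1.0, 0.002, -0.003]
ft_force: [-0.4, -0.8, -0.2]
grip_width: 0.0563
grip_force: 0.0
```

Emit:
{"op": "move_arm", "data": {
  "moves": "0.2 0.35 0 0 0 0 0.65; 0.4 0.7 0 0 0 0 0.65; 0.48 0.85 0 0 0 0 0.65"
}}

```text
time: 14.2
position: [0.4886, -0.0766, 0.1189]
tool_rot: [0.019, 1.0, 0.001, -0.003]
ft_force: [-0.4, -0.5, -0.7]
grip_width: 0.0566
grip_force: 0.0
```

Emit:
{"op": "move_arm", "data": {
  "moves": "0.2 0.35 0 0 0 0 0.65; 0.4 0.7 0 0 0 0 0.65; 0.48 0.85 0 0 0 0 0.65; 0.48 0.85 0 0 0 0 0.65; 0.48 0.85 0 0 0 0 0.65"
}}

```text
time: 14.7
position: [0.4498, 0.006, 0.1201]
tool_rot: [0.02, 1.0, -0.001, 0.001]
ft_force: [-0.6, -0.0, -0.5]
grip_width: 0.057
grip_force: 0.0
```

Run:
```python
from h import *;from rig import robot
o=robot.get_obs()
c=robot.camera("top");cv2.imwrite("pics/t6.png",c["image"][...,::-1])
print(o["position"],o["grip_width"],go([.446,.006,.014],177.9,o))
```

```text
[0.44977881 0.00599555 0.12008118] 0.05698739311052278 (array([ 0.041, -0.   ,  1.061]), array([-0.001,  0.002, -0.002]))
```

View pics/t6.png

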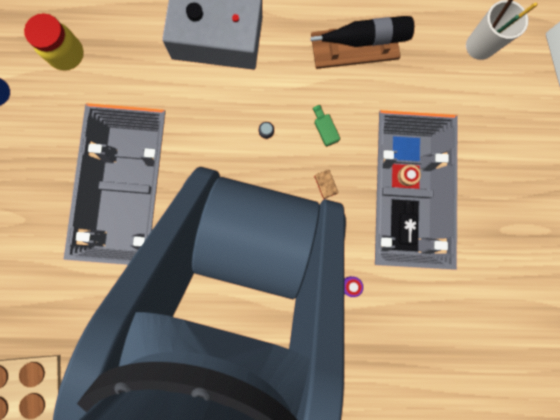

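The red box stands on the red card at (410,175), and the flask is on the black card at (408,228). The pack tray hasn't moved. Grasping the blue box.

Emit:
{"op": "move_arm", "data": {
  "moves": "0.04 0 0.4 0 0 0 0.65; 0.04 0 0.8 0 0 0 0.65; 0.04 0 1 0 0 0 0.65; 0.04 0 1 0 0 0 0.65"
}}

```text
time: 15.15
position: [0.4441, 0.0057, 0.0176]
tool_rot: [0.021, 1.0, 0.0, -0.002]
ft_force: [1.0, -0.6, -0.2]
grip_width: 0.0562
grip_force: 0.0
```

Emit:
{"op": "move_arm", "data": {
  "moves": "0 0 0.06 0 0 0 0.65; 0 0 0.06 0 0 0 0.65; 0 0 0.06 0 0 0 0.3; 0 0 0.06 0 0 0 0.3; 0 0 0.06 0 0 0 0.3; 0 0 0.06 0 0 0 0.3; 0 0 0.06 0 0 0 0.3",
  "squeeze": 15
}}

```text
time: 15.85
position: [0.4443, 0.0071, 0.0146]
tool_rot: [0.02, 1.0, -0.0, 0.001]
ft_force: [-0.1, 0.7, 5.4]
grip_width: 0.035
grip_force: 15.0
```

Emit:
{"op": "move_arm", "data": {
  "moves": "0 0 -0.3 0 0 0 0.3; 0 0 -0.7 0 0 0 0.3; 0 0 -1 0 0 0 0.3; 0 0 -1 0 0 0 0.3"
}}

```text
time: 16.25
position: [0.446, 0.0067, 0.1171]
tool_rot: [0.02, 1.0, -0.001, 0.004]
ft_force: [0.2, -0.9, -0.5]
grip_width: 0.0352
grip_force: 15.0
```

Run:
```python
from h import *;from rig import robot
o=robot.get_obs()
print(o["position"],o["grip_width"],go([.6374,-.2549,.13],177.9,o))
```

```text
[0.44604558 0.00669782 0.11710104] 0.03518310373814769 (array([-2.017, -2.538, -0.11 ]), array([-0.001,  0.005, -0.002]))
```

Emit:
{"op": "move_arm", "data": {
  "moves": "-0.2 -0.25 -0.1 0 0 0 0.3; -0.4 -0.5 -0.1 0 0 0 0.3; -0.6 -0.75 -0.1 0 0 0 0.3; -0.67 -0.845 -0.1 0 0 0 0.3"
}}

```text
time: 16.65
position: [0.5096, -0.0824, 0.1234]
tool_rot: [0.021, 1.0, -0.001, 0.001]
ft_force: [0.9, 0.9, 0.2]
grip_width: 0.0348
grip_force: 15.0
```

Emit:
{"op": "move_arm", "data": {
  "moves": "-0.25 -0.32 0 0 0 0 0.3; -0.5 -0.64 0 0 0 0 0.3; -0.67 -0.845 0 0 0 0 0.3"
}}

```text
time: 16.95
position: [0.5716, -0.1686, 0.1229]
tool_rot: [0.02, 1.0, 0.0, -0.0]
ft_force: [0.0, 0.5, -0.8]
grip_width: 0.0349
grip_force: 15.0
```

Emit:
{"op": "move_arm", "data": {
  "moves": "-0.25 -0.32 0 0 0 0 0.3; -0.5 -0.64 0 0 0 0 0.3; -0.66 -0.845 0 0 0 0 0.3; -0.66 -0.845 0 0 0 0 0.3; -0.66 -0.845 0 0 0 0 0.3"
}}

```text
time: 17.45
position: [0.6321, -0.2532, 0.1221]
tool_rot: [0.02, 1.0, 0.001, -0.002]
ft_force: [-0.6, 0.1, -0.8]
grip_width: 0.0349
grip_force: 15.0
```

Run:
```python
from h import *;from rig import robot
o=robot.get_obs()
print(o["position"],o["grip_width"],go([.636,-.2549,.035],177.9,o))
```

```text
[ 0.63207876 -0.25319334  0.1221269 ] 0.03493378624724704 (array([-0.043, -0.018,  0.871]), array([ 0.002, -0.002, -0.003]))
```

Emit:
{"op": "move_arm", "data": {
  "moves": "-0.03 -0.02 0 0 0 0 0.3; -0.03 -0.02 0.3 0 0 0 0.3; -0.03 -0.02 0.6 0 0 0 0.3; -0.03 -0.02 0.8 0 0 0 0.3; -0.03 -0.02 0.87 0 0 0 0.3; -0.03 -0.02 0.87 0 0 0 0.3"
}}

```text
time: 18.05
position: [0.6354, -0.255, 0.0359]
tool_rot: [0.02, 1.0, 0.001, -0.001]
ft_force: [0.9, -0.7, -0.2]
grip_width: 0.0349
grip_force: 15.0
```

Emit:
{"op": "move_arm", "data": {
  "moves": "0 0 0.06 0 0 0 0.3; 0 0 0.11 0 0 0 0.3; 0 0 0.14 0 0 0 0.3; 0 0 0.165 0 0 0 0.3; 0 0 0.17 0 0 0 0.3; 0 0 0.17 0 0 0 0.3"
}}

```text
time: 18.65
position: [0.6365, -0.2565, 0.0201]
tool_rot: [0.02, 1.0, -0.0, 0.0]
ft_force: [-0.2, 0.6, -1.1]
grip_width: 0.0354
grip_force: 15.0
```

Emit:
{"op": "move_arm", "data": {
  "moves": "0 0 0.015 0 0 0 0.3; 0 0 0.015 0 0 0 0.3; 0 0 0.015 0 0 0 0.52; 0 0 0.015 0 0 0 0.52; 0 0 0.015 0 0 0 0.52; 0 0 -0.3 0 0 0 0.52; 0 0 -0.7 0 0 0 0.52; 0 0 -1 0 0 0 0.52; 0 0 -1 0 0 0 0.52"
}}

```text
time: 19.55
position: [0.6396, -0.2582, 0.1254]
tool_rot: [0.02, 1.0, -0.003, 0.005]
ft_force: [0.6, -0.9, 0.1]
grip_width: 0.0455
grip_force: 0.0
```

Emit:
{"op": "move_arm", "data": {
  "moves": "0.07 0.4 -0.2 0 0 0 0.6; 0.14 0.8 -0.2 0 0 0 0.6; 0.2 0.95 -0.2 0 0 0 0.6"
}}

```text
time: 19.85
position: [0.6191, -0.157, 0.1396]
tool_rot: [0.019, 1.0, 0.001, -0.001]
ft_force: [-0.2, -0.3, -0.2]
grip_width: 0.0518
grip_force: 0.0
```

Emit:
{"op": "move_arm", "data": {
  "moves": "0.07 0.4 0 0 0 0 0.6; 0.14 0.8 0 0 0 0 0.6; 0.2 0.95 0 0 0 0 0.6"
}}

```text
time: 20.15
position: [0.6025, -0.0617, 0.1389]
tool_rot: [0.019, 1.0, 0.001, -0.002]
ft_force: [-0.1, -0.1, -0.1]
grip_width: 0.0526
grip_force: 0.0
```

Emit:
{"op": "move_arm", "data": {
  "moves": "0.07 0.4 0 0 0 0 0.6; 0.14 0.8 0 0 0 0 0.6; 0.2 0.95 0 0 0 0 0.6; 0.2 0.95 0 0 0 0 0.6"
}}

```text
time: 20.55
position: [0.5867, 0.0322, 0.1394]
tool_rot: [0.018, 1.0, -0.0, -0.001]
ft_force: [0.6, -0.3, -0.0]
grip_width: 0.0522
grip_force: 0.0
```

Emit:
{"op": "move_arm", "data": {
  "moves": "0.1 0.3 0 0 0 -0.09 0.6; 0.14 0.6 0 0 0 -0.18 0.6; 0.2 0.9 0 0 0 -0.27 0.6; 0.2 1 0 0 0 -0.36 0.6; 0.2 1 0 0 0 -0.45 0.6; 0.2 1 0 0 0 -0.54 0.6; 0.2 1 0 0 0 -0.63 0.6; 0.2 1 0 0 0 -0.72 0.6; 0.2 1 0 0 0 -0.81 0.6; 0.2 1 0 0 0 -0.9 0.6; 0.2 1 0 0 0 -0.987 0.6; 0.2 1 0 0 0 -0.987 0.6"
}}

```text
time: 21.75
position: [0.5651, 0.1629, 0.1352]
tool_rot: [-0.666, 0.745, -0.029, -0.017]
ft_force: [-0.2, -0.2, -0.6]
grip_width: 0.0522
grip_force: 0.0
```

Run:
```python
from h import *;from rig import robot
o=robot.get_obs()
c=robot.camera("wrist");cv2.imwrite("pics/w7.png",c["image"][...,::-1]); t=robot.camera("top");
import pickle;pickle.dump((c,o,t),open("w7.pkl","wb"))
cv2.imwrite("pics/t7.png",t["image"][...,::-1])
print(o["position"],o["q"],go([.5478,.249,.1],266.7,o))
```

```text
[0.56511378 0.16290655 0.13517463] [ 0.1246026   0.60875483  1.61083661 -0.08381746  0.9183761  -2.85490703] (array([-0.857,  0.274,  0.292]), array([-0.012, -0.041, -0.034]))
```

View pics/t7.png

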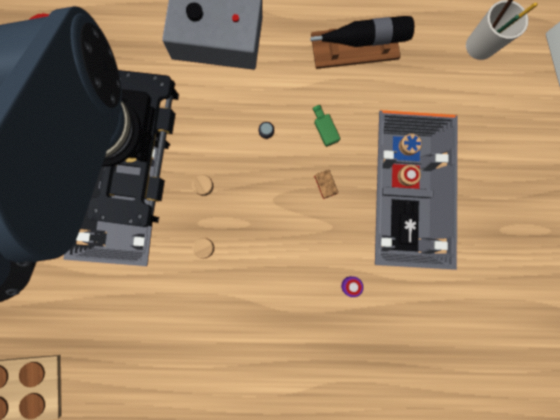

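View pics/w7.png

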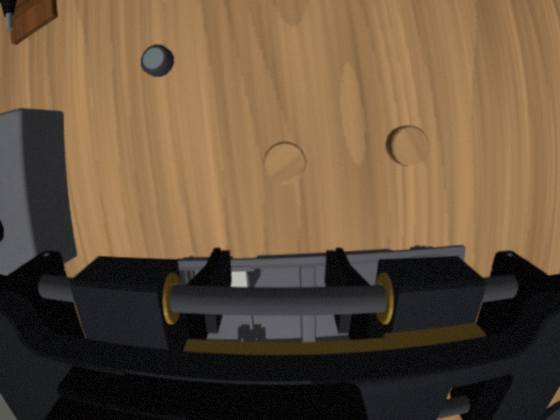

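All three goods sit on their cards (blue at 411,144). Joint 6 is at its range edge (-2.85), so I'll move outward in y straight away, which relieves it.

Emit:
{"op": "move_arm", "data": {
  "moves": "-0.3 0.1 0 0 0 0.05 0.6; -0.6 0.2 0 0 0 0.05 0.6; -0.85 0.27 0 0 0 0 0.6; -0.85 0.27 0 0 0 0 0.6; -0.85 0.27 0 0 0 0 0.6; -0.85 0.27 0 0 0 0 0.6"
}}

```text
time: 22.45
position: [0.5489, 0.2483, 0.13]
tool_rot: [-0.665, 0.746, -0.029, -0.016]
ft_force: [0.1, 0.4, 0.3]
grip_width: 0.0524
grip_force: 0.0
```

Run:
```python
from h import *;from rig import robot
o=robot.get_obs()
c=robot.camera("wrist");cv2.imwrite("pics/w8.png",c["image"][...,::-1])
print(o["position"],o["q"],o["tool_rot"],go([.5478,.249,.1],266.7,o))
```

```text
[0.54888208 0.24826659 0.12998299] [ 0.27252315  0.63451882  1.57029286 -0.08253284  0.9421312  -2.70438832] [-0.66457608  0.74647334 -0.02914773 -0.01632787] (array([-0.025,  0.018,  0.299]), array([-0.013, -0.041, -0.037]))
```

View pics/w8.png

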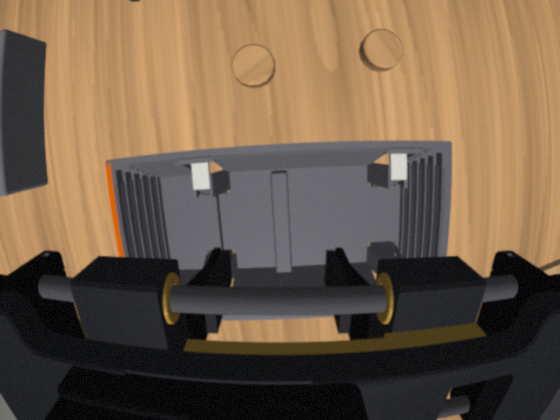

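The wrist view shows the rib at (282,220), midway between the fingers at columns 220 and 340. I'll correct the tilt and yaw.

Emit:
{"op": "move_arm", "data": {
  "moves": "-0.025 0.02 0.1 -0.013 -0.041 -0.037 0.5; -0.025 0.02 0.1 -0.013 -0.041 -0.037 0.5; -0.025 0.02 0.1 -0.013 -0.041 -0.037 0.5; -0.025 0.02 0.1 -0.013 -0.041 -0.037 0.5; -0.025 0.02 0.1 -0.013 -0.041 -0.037 0.5"
}}

```text
time: 23.0
position: [0.5468, 0.2521, 0.1201]
tool_rot: [-0.687, 0.726, 0.0, 0.0]
ft_force: [-0.0, -0.2, 0.3]
grip_width: 0.0435
grip_force: 0.0
```

Run:
```python
from h import *;from rig import robot
o=robot.get_obs()
c=robot.camera("wrist")
# fisheye: rib / ledges in wrist view -> plane
K,E=c["intrinsics"],c["extrinsics"];R,t=E[:3,:3],E[:3,3];C=-R.T@t
def fp(uv,z):
    q=(np.atleast_2d(np.array(uv,float))-K[:2,2])/K[0,0];r=np.linalg.norm(q,axis=1,keepdims=True)
    d=np.c_[np.sin(r)*q[:,:1]/r,-np.sin(r)*q[:,1:]/r,-np.cos(r)]@R
    return C+d*((z-C[2])/d[:,2])[:,None]
H=hsv(c).astype(int);m=(H[...,1]<40)&(H[...,2]>150)
for b in blobs(m,40): print(b[0],b[1],fp(b[0],.048).round(4))
g=c["image"].mean(2)[150:250,255:310]
for r in(40,55,70): print((150+r),g[r].round().astype(int)[10:50].tolist())
print(o["position"],o["q"][[0,5]],go([.5478,.249,.1],266.7,o))
import pickle;pickle.dump((c,o),open("w9.pkl","wb"))
```

```text
[193.0, 161.5] [184, 148, 19, 28, 523] [[0.6044 0.1979 0.048 ]]
[402.5, 164.0] [394, 151, 18, 27, 453] [[0.454  0.2071 0.048 ]]
[198.3, 275.1] [193, 270, 15, 15, 138] [[0.612  0.2864 0.048 ]]
190 [114, 110, 96, 103, 112, 114, 116, 115, 118, 117, 115, 114, 116, 116, 118, 115, 114, 110, 99, 90, 108, 114, 118, 116, 116, 114, 114, 115, 117, 116, 116, 113, 114, 115, 114, 115, 115, 115, 117, 114]
205 [117, 111, 98, 103, 111, 114, 115, 118, 116, 119, 116, 116, 120, 118, 117, 119, 116, 111, 101, 97, 110, 115, 119, 116, 116, 116, 115, 117, 114, 117, 117, 114, 116, 115, 115, 116, 115, 115, 118, 114]
220 [117, 112, 100, 104, 115, 117, 119, 118, 119, 119, 119, 119, 117, 117, 119, 119, 114, 109, 97, 96, 106, 115, 117, 120, 118, 117, 117, 119, 117, 120, 117, 117, 115, 117, 116, 119, 115, 117, 116, 119]
[0.54678733 0.25212703 0.12014939] [ 0.24625826 -2.84031435] (array([ 0.031, -0.012,  0.201]), array([-0.   ,  0.001,  0.001]))
```

Run:
```python
from h import *;import pickle
c,o=pickle.load(open("w9.pkl","rb"))
K,E=c["intrinsics"],c["extrinsics"];R,t=E[:3,:3],E[:3,3];C=-R.T@t
def fp(uv,z):
    q=(np.atleast_2d(np.array(uv,float))-K[:2,2])/K[0,0];r=np.linalg.norm(q,axis=1,keepdims=True)
    d=np.c_[np.sin(r)*q[:,:1]/r,-np.sin(r)*q[:,1:]/r,-np.cos(r)]@R
    return C+d*((z-C[2])/d[:,2])[:,None]
for z in(.022,.026): print(fp([[267.5,190],[283.7,190],[267.5,220],[283.6,220]],z).round(4).tolist())
print("TCP",o["position"])
```

```text
[[0.5541, 0.2274, 0.022], [0.5414, 0.2281, 0.022], [0.5557, 0.2521, 0.022], [0.5427, 0.2528, 0.022]]
[[0.5539, 0.2266, 0.026], [0.5414, 0.2273, 0.026], [0.5555, 0.2508, 0.026], [0.5427, 0.2516, 0.026]]
TCP [0.54678733 0.25212703 0.12014939]
```

Emit:
{"op": "move_arm", "data": {
  "moves": "0 0 0 0 0 0.08 0.5; 0 0 0 0 0 0.17 0.5; 0 0 0 0 0 0.26 0.5; 0 0 0 0 0 0.35 0.5; 0 0 0 0 0 0.44 0.5; 0 0 0 0 0 0.53 0.5; 0 0 0 0 0 0.62 0.5; 0 0 0 0 0 0.71 0.5; 0 0 0 0 0 0.8 0.5; 0 0 0 0 0 0.89 0.5; 0 0 0 0 0 0.98 0.5; 0 0 0 0 0 1 0.5"
}}

```text
time: 24.25
position: [0.5465, 0.2524, 0.12]
tool_rot: [0.029, 1.0, 0.0, -0.0]
ft_force: [0.5, 0.4, -0.9]
grip_width: 0.0432
grip_force: 0.0
```

Emit:
{"op": "move_arm", "data": {
  "moves": "0 0 0 0 0 0.09 0.5; 0 0 0 0 0 0.18 0.5; 0 0 0 0 0 0.27 0.5; 0 0 0 0 0 0.36 0.5; 0 0 0 0 0 0.45 0.5; 0 0 0 0 0 0.54 0.5; 0 0 0 0 0 0.63 0.5; 0 0 0 0 0 0.72 0.5; 0 0 0 0 0 0.81 0.5; 0 0 0 0 0 0.9 0.5; 0 0 0 0 0 0.98 0.5; 0 0 0 0 0 1 0.5"
}}

```text
time: 25.45
position: [0.5465, 0.2524, 0.12]
tool_rot: [0.727, 0.686, 0.0, -0.0]
ft_force: [0.4, -0.2, 0.2]
grip_width: 0.0435
grip_force: 0.0
```

Emit:
{"op": "move_arm", "data": {
  "moves": "0 0 0 0 0 0 0.5; 0 0 0 0 0 0 0.5; 0 0 0 0 0 0 0.5"
}}

```text
time: 25.75
position: [0.5465, 0.2522, 0.1198]
tool_rot: [0.726, 0.688, 0.0, -0.001]
ft_force: [0.6, -0.0, 0.3]
grip_width: 0.0436
grip_force: 0.0
```

Run:
```python
from h import *;from rig import robot
o=robot.get_obs()
print(o["position"],o["q"][[0,5]],go([.5478,.249,.05],86.7,o))
```

```text
[0.54649605 0.25217384 0.11983752] [0.24625534 0.29994854] (array([-0.032,  0.015,  0.698]), array([-0.   , -0.001,  0.002]))
```

Emit:
{"op": "move_arm", "data": {
  "moves": "-0.025 0.02 0.2 0 0 0 0.5; -0.025 0.02 0.5 0 0 0 0.5; -0.025 0.02 0.75 0 0 0 0.5; -0.025 0.02 0.9 0 0 0 0.5; -0.025 0.02 0.95 0 0 0 0.5; -0.025 0.02 1 0 0 0 0.5; -0.025 0.02 1 0 0 0 0.5; -0.025 0.02 1 0 0 0 0.5"
}}

```text
time: 26.55
position: [0.549, 0.2498, 0.0207]
tool_rot: [0.726, 0.687, 0.001, -0.0]
ft_force: [0.9, -0.6, 0.4]
grip_width: 0.0435
grip_force: 0.0
```

Emit:
{"op": "move_arm", "data": {
  "moves": "0 0 0.02 0 0 0 0.5; 0 0 0.02 0 0 0 0.5; 0 0 0.02 0 0 0 0.1; 0 0 0.02 0 0 0 0.1; 0 0 0.02 0 0 0 0.1; 0 0 0.02 0 0 0 0.1; 0 0 0.02 0 0 0 0.1; 0 0 0.02 0 0 0 0.1",
  "squeeze": 40
}}

```text
time: 27.35
position: [0.5484, 0.2496, 0.0178]
tool_rot: [0.726, 0.687, 0.0, -0.001]
ft_force: [-0.1, -0.1, 0.3]
grip_width: 0.0136
grip_force: 40.0
```

Emit:
{"op": "move_arm", "data": {
  "moves": "0 0 -0.1 0 0 0 0.1; 0 0 -0.3 0 0 0 0.1; 0 0 -0.6 0 0 0 0.1; 0 0 -0.9 0 0 0 0.1; 0 0 -1 0 0 0 0.1; 0 0 -1 0 0 0 0.1"
}}

```text
time: 27.95
position: [0.5492, 0.2497, 0.1194]
tool_rot: [0.726, 0.687, 0.002, 0.0]
ft_force: [0.2, -0.2, -3.0]
grip_width: 0.0137
grip_force: 40.0
```

Emit:
{"op": "move_arm", "data": {
  "moves": "0 0 -0.2 0 0 0 0.1; 0 0 -0.5 0 0 0 0.1; 0 0 -0.75 0 0 0 0.1; 0 0 -0.8 0 0 0 0.1; 0 0 -0.8 0 0 0 0.1"
}}

```text
time: 28.45
position: [0.548, 0.2492, 0.1969]
tool_rot: [0.726, 0.687, -0.0, -0.001]
ft_force: [-0.1, 0.0, -3.7]
grip_width: 0.0136
grip_force: 40.0
```

Run:
```python
from h import *;from rig import robot
o=robot.get_obs()
c=robot.camera("side");cv2.imwrite("pics/s10.png",c["image"][...,::-1])
print(o["position"],o["ft_force"],o["moment"],o["grip_width"])
```

```text
[0.54796204 0.24919832 0.19692349] [-0.08299291  0.02385924 -3.72667188] [-0.06110326  0.08603137 -0.02283771] 0.01358683076709752
```

View pics/s10.png

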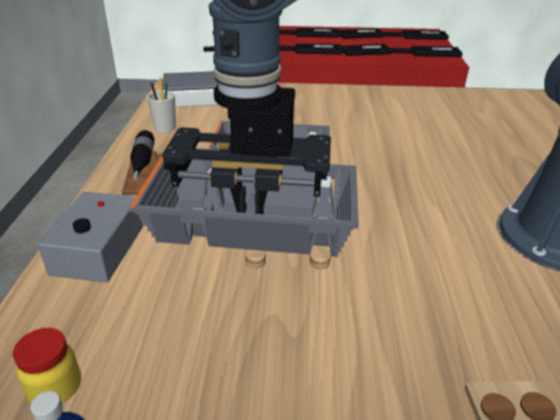

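The tray is held level at about (250,205). Carrying it across with the first quarter turn.

Emit:
{"op": "move_arm", "data": {
  "moves": "-0.1 0 0 0 0 0.06 0.1; -0.2 0 0 0 0 0.14 0.1; -0.3 0 0 0 0 0.22 0.1; -0.4 0 0 0 0 0.31 0.1; -0.5 0 0 0 0 0.4 0.1; -0.6 0 0 0 0 0.49 0.1; -0.7 0 0 0 0 0.58 0.1; -0.8 0 0 0 0 0.67 0.1; -0.9 0 0 0 0 0.76 0.1; -1 0 0 0 0 0.85 0.1; -1 0 0 0 0 0.94 0.1; -1 0 0 0 0 1 0.1"
}}

```text
time: 29.7
position: [0.5413, 0.1489, 0.1951]
tool_rot: [1.0, -0.03, -0.003, -0.0]
ft_force: [-1.1, -0.7, -3.3]
grip_width: 0.0136
grip_force: 40.0
```

Emit:
{"op": "move_arm", "data": {
  "moves": "0.02 0.2 0 0 0 0 0.1; 0.04 0.5 0 0 0 0 0.1; 0.06 0.8 0 0 0 0 0.1; 0.06 1 0 0 0 0 0.1"
}}

```text
time: 30.1
position: [0.542, 0.0477, 0.1951]
tool_rot: [1.0, -0.028, -0.003, -0.0]
ft_force: [0.2, 0.5, -4.0]
grip_width: 0.0134
grip_force: 40.0
```

Emit:
{"op": "move_arm", "data": {
  "moves": "0.02 0.3 0 0 0 0 0.1; 0.04 0.6 0 0 0 0 0.1; 0.06 0.9 0 0 0 0 0.1; 0.06 1 0 0 0 0 0.1"
}}

```text
time: 30.5
position: [0.5429, -0.0534, 0.1952]
tool_rot: [1.0, -0.029, -0.002, -0.001]
ft_force: [-0.7, 0.3, -3.7]
grip_width: 0.0138
grip_force: 40.0
```

Emit:
{"op": "move_arm", "data": {
  "moves": "0.02 0.3 0 0 0 0 0.1; 0.04 0.6 0 0 0 0 0.1; 0.06 0.9 0 0 0 0 0.1; 0.06 1 0 0 0 0 0.1"
}}

```text
time: 30.9
position: [0.5439, -0.1531, 0.1956]
tool_rot: [1.0, -0.029, -0.001, -0.001]
ft_force: [-0.4, -0.1, -3.6]
grip_width: 0.0137
grip_force: 40.0
```

Emit:
{"op": "move_arm", "data": {
  "moves": "0.02 0.3 0 0 0 0 0.1; 0.06 0.6 0 0 0 0 0.1; 0.11 0.9 0 0 0 0 0.1; 0.11 1 0 0 0 0 0.1; 0.11 1 0 0 0 0 0.1; 0.11 1 0 0 0 0 0.1"
}}

```text
time: 31.5
position: [0.5488, -0.2495, 0.1961]
tool_rot: [1.0, -0.028, -0.002, -0.002]
ft_force: [-0.2, -0.1, -3.6]
grip_width: 0.0136
grip_force: 40.0
```

Run:
```python
from h import *;from rig import robot
o=robot.get_obs()
print(o["time"],o["position"],o["q"][[0,5]],o["grip_width"],go([.5515,-.2517,.197],-3.3,o),go([.5515,-.2517,.197],-92.1,o))
```

```text
31.5 [ 0.5487956  -0.24949479  0.1961211 ] [-0.61263469  1.01234939] 0.013566259003969195 (array([ 0.028,  0.02 , -0.009]), array([-0.003,  0.002,  0.002])) (array([ 0.028,  0.02 , -0.009]), array([-0.   ,  0.004,  0.988]))
```

Second quarter turn over the packing tray.

Emit:
{"op": "move_arm", "data": {
  "moves": "0.03 0.02 0 0 0 0.06 0.1; 0.03 0.02 0 0 0 0.14 0.1; 0.03 0.02 0 0 0 0.22 0.1; 0.03 0.02 0 0 0 0.31 0.1; 0.03 0.02 0 0 0 0.4 0.1; 0.03 0.02 0 0 0 0.49 0.1; 0.03 0.02 0 0 0 0.58 0.1; 0.03 0.02 0 0 0 0.67 0.1; 0.03 0.02 0 0 0 0.76 0.1; 0.03 0.02 0 0 0 0.85 0.1; 0.03 0.02 0 0 0 0.94 0.1; 0.03 0.02 0 0 0 0.988 0.1"
}}

```text
time: 32.7
position: [0.5522, -0.251, 0.1969]
tool_rot: [-0.693, 0.721, 0.002, 0.0]
ft_force: [-0.1, -0.3, -3.9]
grip_width: 0.0135
grip_force: 40.0
```

Emit:
{"op": "move_arm", "data": {
  "moves": "0 0 0.1 0 0 0 0.1; 0 0 0.3 0 0 0 0.1; 0 0 0.3 0 0 0 0.1; 0 0 0.3 0 0 0 0.1"
}}

```text
time: 33.1
position: [0.5521, -0.2523, 0.1664]
tool_rot: [-0.695, 0.719, 0.002, 0.0]
ft_force: [0.4, -0.7, -4.0]
grip_width: 0.0135
grip_force: 40.0
```

Run:
```python
from h import *;from rig import robot
o=robot.get_obs()
T=robot.camera("top");S=robot.camera("side")
o_=np.zeros((420,800,3),np.uint8);o_[:420,:400]=cv2.resize(T["image"][80:300,350:560],(400,420));o_[:,400:]=cv2.resize(S["image"][60:230,180:342],(400,420))
cv2.imwrite("pics/ts11.png",o_[...,::-1])
H=hsv(T).astype(int);h,s,v=H[...,0],H[...,1],H[...,2]
m=(s<40)&(v>150);m[:,:365]=0
for b in blobs(m,20):print(b[:2])
print(o["position"],o["q"][[0,5]],o["ft_force"],go([.5515,-.2517,.1],-92.1,o))
import pickle;pickle.dump((T,S,o),open("w11.pkl","wb"))
```

```text
([507.4, 26.6], [487, 4, 41, 34, 189])
([423.1, 102.6], [418, 98, 12, 10, 105])
([388.2, 154.2], [384, 151, 10, 8, 68])
([421.8, 212.2], [416, 207, 12, 11, 114])
([487.6, 212.1], [483, 211, 10, 4, 27])
([385.6, 241.5], [381, 238, 10, 8, 77])
[ 0.55207362 -0.25234038  0.16635984] [-0.61299756  2.56274121] [ 0.44087032 -0.69419432 -3.96279645] (array([-0.004,  0.004,  0.664]), array([0.002, 0.002, 0.001]))
```

View pics/ts11.png

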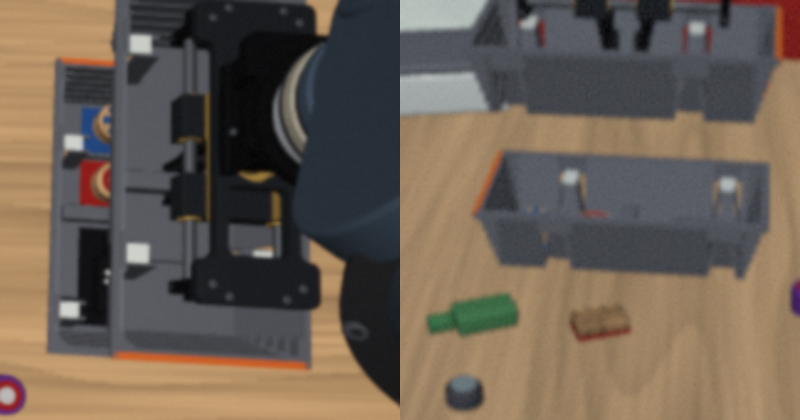

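The cover is over the packing tray with its orange end at the opposite (near) end. I'll check its offset from the visible ledges.

Run:
```python
from h import *;import pickle
np.set_printoptions(precision=4,suppress=True)
T,S,o=pickle.load(open("w11.pkl","rb"))
P=plane(T,[[423.1,102.6],[421.8,212.2]],o["position"][2]-.0178+.048)
a=P[0]-P[1];print(P,np.linalg.norm(a),np.degrees(np.arctan2(a[1],a[0])))
a/=np.linalg.norm(a);n=np.array([a[1],-a[0],0])
print("cover centre",P[1]+a*.058+n*.0462)
Q=plane(T,[[388.2,154.2],[385.6,241.5]],.048);a=Q[0]-Q[1];print(np.linalg.norm(a),np.degrees(np.arctan2(a[1],a[0])))
a/=np.linalg.norm(a);n=np.array([a[1],-a[0],0]);print("pack centre",Q[1]+a*.092+n*.0462)
```

```text
[[ 0.6456 -0.2108  0.1966]
 [ 0.4954 -0.2058  0.1966]] 0.15027370618451555 -1.8806073591033776
cover centre [ 0.5519 -0.2539  0.1966]
0.14988407331287887 -2.3198863311743705
pack centre [ 0.5516 -0.252   0.048 ]
```

Emit:
{"op": "move_arm", "data": {
  "moves": "-0.01 0 0.1 0 0 0 0.1; -0.01 0 0.3 0 0 0 0.1; -0.01 0 0.5 0 0 0 0.1; -0.01 0 0.65 0 0 0 0.1; -0.01 0 0.75 0 0 0 0.1; -0.01 0 0.82 0 0 0 0.1; -0.01 0 0.88 0 0 0 0.1; -0.01 0 0.92 0 0 0 0.1; -0.01 0 0.95 0 0 0 0.1; -0.01 0 0.95 0 0 0 0.1"
}}

```text
time: 34.2
position: [0.5526, -0.2525, 0.0721]
tool_rot: [-0.694, 0.72, 0.001, 0.0]
ft_force: [-0.6, 0.4, -4.2]
grip_width: 0.0138
grip_force: 40.0
```

Emit:
{"op": "move_arm", "data": {
  "moves": "0 0 0.015 0 0 0 0.1; 0 0 0.03 0 0 0 0.1; 0 0 0.04 0 0 0 0.1; 0 0 0.05 0 0 0 0.1; 0 0 0.05 0 0 0 0.1; 0 0 0.05 0 0 0 0.1"
}}

```text
time: 34.8
position: [0.5526, -0.2525, 0.0672]
tool_rot: [-0.694, 0.72, 0.001, 0.0]
ft_force: [-0.1, -0.4, -4.1]
grip_width: 0.0136
grip_force: 40.0
```

Emit:
{"op": "move_arm", "data": {
  "moves": "0 0 0.008 0 0 0 0.1; 0 0 0.016 0 0 0 0.1; 0 0 0.022 0 0 0 0.1; 0 0 0.022 0 0 0 0.1; 0 0 0.022 0 0 0 0.1"
}}

```text
time: 35.3
position: [0.5527, -0.2526, 0.0659]
tool_rot: [-0.694, 0.72, 0.0, 0.0]
ft_force: [-1.7, 1.3, 6.7]
grip_width: 0.0139
grip_force: 40.0
```

It made contact at the expected height. Releasing and lifting.

Emit:
{"op": "move_arm", "data": {
  "moves": "0 0 -0.01 0 0 0 0.1; 0 0 -0.01 0 0 0 0.4; 0 0 -0.01 0 0 0 0.4; 0 0 -0.01 0 0 0 0.4; 0 0 -0.01 0 0 0 0.4; 0 0 -0.2 0 0 0 0.4; 0 0 -0.5 0 0 0 0.4; 0 0 -1 0 0 0 0.4; 0 0 -1 0 0 0 0.4"
}}

```text
time: 36.2
position: [0.5567, -0.2553, 0.1715]
tool_rot: [-0.694, 0.72, -0.006, 0.002]
ft_force: [1.0, -0.8, 0.6]
grip_width: 0.0346
grip_force: 0.0
```

Emit:
{"op": "move_arm", "data": {
  "moves": "-0.4 0 -0.3 0 0 0 0.4; -0.8 0 -0.3 0 0 -0 0.4; -1 0 -0.3 0 0 0 0.4; -1 0 -0.3 0 0 0 0.4"
}}

```text
time: 36.6
position: [0.5557, -0.1496, 0.1949]
tool_rot: [-0.695, 0.719, 0.001, 0.0]
ft_force: [-0.0, -0.6, -0.2]
grip_width: 0.0349
grip_force: 0.0
```

Emit:
{"op": "move_arm", "data": {
  "moves": "-0.4 0 -0.3 0 0 -0.09 0.4; -0.8 0 -0.3 0 0 -0.18 0.4; -1 0 -0.3 0 0 -0.27 0.4; -1 0 -0.3 0 0 -0.3 0.4; -1 0 -0.3 0 0 -0.3 0.4"
}}

```text
time: 37.1
position: [0.5602, -0.053, 0.2249]
tool_rot: [0.843, -0.538, -0.0, -0.0]
ft_force: [0.3, 0.8, -0.7]
grip_width: 0.0348
grip_force: 0.0
```

Run:
```python
from h import *;from rig import robot
np.set_printoptions(precision=4,suppress=True)
o=robot.get_obs()
T=robot.camera("top");S=robot.camera("side")
o_=np.zeros((420,800,3),np.uint8);o_[:420,:400]=cv2.resize(T["image"][80:300,350:560],(400,420));o_[:,400:]=cv2.resize(S["image"][60:230,180:342],(400,420))
cv2.imwrite("pics/ts12.png",o_[...,::-1])
def wb(c,cut):
    H=hsv(c).astype(int);m=(H[...,1]<40)&(H[...,2]>150);m[~cut]=0
    return [b[0] for b in blobs(m,15)]
c=np.zeros((420,560),bool);c[90:300,365:480]=1
w=wb(T,c);print(w,plane(T,w,.096))
c[:]=0;c[80:160,200:350]=1;print(wb(S,c))
print(o["time"],o["position"],o["q"])
```

```text
[[391.9, 122.6]] [[ 0.651  -0.1999  0.096 ]]
[[210.7, 96.0], [233.4, 111.1], [298.2, 114.0]]
37.1 [ 0.5602 -0.053   0.2249] [-0.2931  0.4544  1.6     0.0004  1.088   2.4129]
```

View pics/ts12.png

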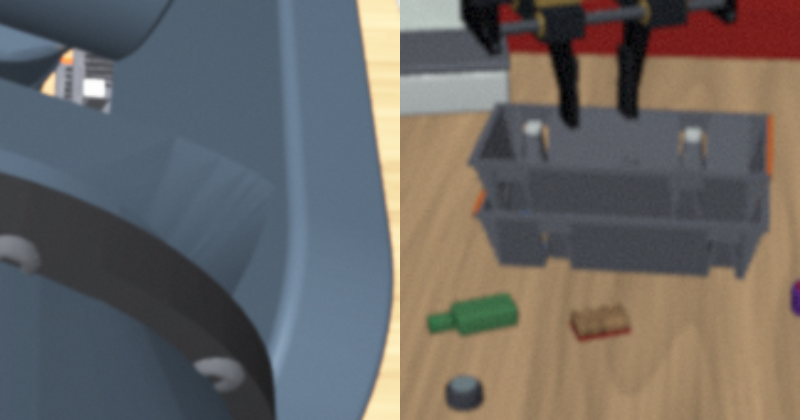

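The side view shows the cover turned and sitting level on the packing tray. I'll clear the arm and check the fit numerically from above.

Run:
```python
from h import *;from rig import robot
print(go([.56,.05,.225],-65,robot.get_obs()))
```

```text
(array([-0.942, -0.434, -0.   ]), array([ 0.   ,  0.001, -0.002]))
```

Emit:
{"op": "move_arm", "data": {
  "moves": "-0.4 0 0 0 0 -0.09 0.4; -0.8 0 0 0 0 -0.18 0.4; -0.9 0.3 0 0 0 -0.27 0.4; -0.9 0.4 0 0 0 -0.3 0.4; -0.9 0.4 0 0 0 -0.3 0.4"
}}

```text
time: 37.7
position: [0.4844, 0.0114, 0.2252]
tool_rot: [0.945, -0.327, -0.001, -0.0]
ft_force: [0.9, 0.2, 0.6]
grip_width: 0.0346
grip_force: 0.0
```

Emit:
{"op": "move_arm", "data": {
  "moves": "-0.4 0.4 0 0 0 -0.09 0.4; -0.7 0.7 0 0 0 -0.18 0.4; -0.7 0.7 0 0 0 -0.27 0.4; -0.7 0.7 0 0 0 -0.3 0.4; -0.7 0.7 0 0 0 -0.3 0.4; -0.7 0.7 0 0 0 -0.3 0.4; -0.7 0.7 0 0 0 -0.3 0.4; -0.7 0.7 0 0 0 -0.3 0.4; -0.7 0.7 0 0 0 -0.3 0.4"
}}

```text
time: 38.6
position: [0.3877, 0.0, 0.2253]
tool_rot: [0.995, -0.097, -0.0, -0.001]
ft_force: [0.1, -0.2, -0.5]
grip_width: 0.0352
grip_force: 0.0
```

Run:
```python
from h import *;from rig import robot
np.set_printoptions(precision=4,suppress=True)
o=robot.get_obs()
T=robot.camera("top");S=robot.camera("side")
def wb(c,cut):
    H=hsv(c).astype(int);m=(H[...,1]<40)&(H[...,2]>150);m[~cut]=0
    return [b[0] for b in blobs(m,15)]
c=np.zeros((420,560),bool);c[90:300,365:480]=1
w=wb(T,c);P=plane(T,w,.096);print(w,P)
if len(w)==4:
    f=P[:2].mean(0);b=P[2:].mean(0);a=f-b;print(np.degrees(np.arctan2(a[1],a[0])),"ctr",b+a/np.linalg.norm(a)*.058)
    c[:]=0;c[100:160,220:350]=1
    for s in wb(S,c): print(s,[tri(T,x,S,s)[0] for x in (w[1],w[3])])
cv2.imwrite("pics/t13.png",T["image"][...,::-1])
print(o["time"],o["position"])
```

```text
[[399.0, 125.7], [455.5, 129.2], [384.6, 153.8], [396.6, 218.3], [455.0, 222.1], [382.5, 241.5]] [[ 0.6462 -0.2113  0.096 ]
 [ 0.643  -0.303   0.096 ]
 [ 0.5993 -0.1875  0.096 ]
 [ 0.4964 -0.2054  0.096 ]
 [ 0.4926 -0.2976  0.096 ]
 [ 0.4596 -0.1828  0.096 ]]
38.6 [0.3877 0.     0.2253]
```

View pics/t13.png

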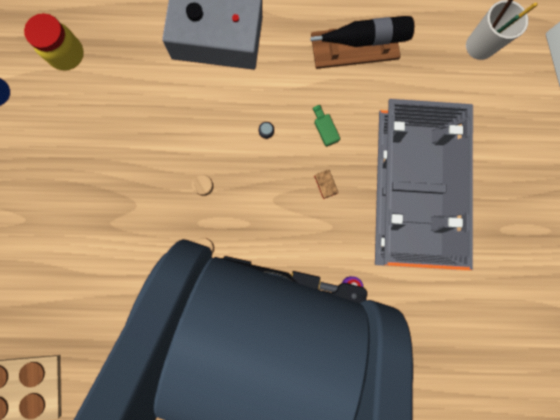

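From above, the cover's centre is within about 2 mm of the packing tray's and the two are aligned. The ledge spacing matches the expected height of 48 mm. Handing in.

```bash
python3 -c "
from rig import robot
print(robot.hand_in())"
```

```text
the job is handed in; nothing more can be done
None
```

The order is packed and handed in: red box, blue box and black flask are each on their own card, the look-alikes were not touched, and the cover tray rests level and turned end for end on the ledges, within about 2 mm of centre; joint 6 briefly read -2.855 against its ±2.85 limit, and hand-in returned no verdict.

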